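# Clamp a clay lamp in the decorating stand and lay the hand-rest bridge

### The job

Get the soft clay lamp in the wooden stand ready for decorating: slide the stop along its rail until the lamp's board is held snug between stop and fence, then flip the cam lever fully down to clamp the stop there. Only then lay the hand-rest bridge, the wooden bar with a cleat under each end, in the forks of the two posts over the lamp, with its cleats down outside the posts so that it sits flat. Do not knock, squeeze or lift the lamp, and leave the other things on the table where they stand.

Things in the scene. Friction and masses are not known exactly. Their poses are not given: they have to be found in the camera images.
- stand: Fixed dark wooden stand with an aluminium rail flush in its deck. Origin on the table; x across the rail, y along it from fence to stop, z up. Deck x -80 to 80, y -100 to 245, top z = 24 mm. Fence at the -y end, face at y = -65 mm: a low wall 120 mm long in x (top z = 46 mm) and in its middle a post, 24 mm in y, whose fork carries the bridge.
- fence_seat (a point): Middle of the fork floor of the fence post: stand frame (0, -77, 120) mm. Each fork is 38 mm wide inside (x), 50 mm outside, 24 mm long (y); its cheeks rise 14 mm above the floor.
- stop_seat (a point): Middle of the fork floor of the sliding stop's post (post and fork as at the fence), z = 120 mm. Grip the post from above, across the fork cheeks (50 mm in x, z 104 to 134 mm) or across y (24 mm). A low wall, 120 mm long in x, z 25 to 43 mm, on its -y side, flush with the post's face 12 mm from this point; its metal shoe runs 88 mm to +y and carries the lever.
- stop (a joint): Slide of the stop along the rail, m: 0 = snug (the board against fence and stop), grows to 0.074 away from the fence. Drags with about 2.5 N, plus about 4 N while it pushes the board; clamped (resists about 20 N) when the lever is down.
- lever (a joint): Angle of the cam lever, rad: 0 = upright (open), negative = leaning to the stand's +x, 1.55 = flat, pointing to the stand's -x (clamped; fully down). It swings in the plane across the rail. Stays where it is left; takes about 4 to 6 N at the tip; the clamp bites from about 1.1 rad.
- lever_pivot (a point): Lever pivot: on the stop, 62 mm to +y of stop_seat, 42 mm above the table; the axis is along the stand's y.
- lever_tip (a point): Middle of the lever's round black grip, 75 mm from the pivot: 16 mm thick, 24 mm long in y. The steel arm below it is 10 by 12 mm.
- ware: Clay oil lamp on its plywood board, 0.55 kg nominal, loose on the deck between fence and stop. Origin in the middle of the board's underside, axes about those of the stand. Board 130 x 130 x 12 mm; the lamp on it is 72 mm wide (y), 130 mm long (x), its top 52 mm above the origin. It slides along the deck when the stop pushes its board.
- bridge: Hand-rest bridge: brown wooden bar, 90 g, 216 mm long (its y), 26 mm wide (x), z 14 to 28 mm; under each end a cleat 14 mm long (y), as wide as the bar, z 0 to 14 mm, 188 mm clear between them. Origin at its middle, at the cleats' feet; starts on the table on them. It goes over both posts (178 mm over their outer faces when snug), bar underside on the fork floors, so origin at z = 106 mm.
- batten: Bystander: plain wooden strip 260 x 30 x 10 mm, long in its y, no cleats. Origin under its middle.
- lamp_a: Bystander: clay lamp on the table, 130 mm long (x), 72 mm wide, 42 mm high, in front of the stand. Origin under its middle.
- lamp_b: Bystander: clay lamp, 140 mm long (x), 78 mm wide, 46 mm high, behind the stand. Origin under its middle.
- slip_jar: Bystander: jar, 56 mm across, 85 mm high, in front of the stand. Origin under its middle.
- water_cup: Bystander: clear cup, 66 mm across, 85 mm high, behind the stand. Origin under its middle.
- turned_weight: Bystander: dark turned wooden weight, 60 mm across, 60 mm high, by the fence end. Origin under its middle.
- lamp_c: Bystander: clay lamp, 130 x 72 x 42 mm, far to the left. Origin under its middle.
- lamp_d: Bystander: clay lamp, 137 x 76 x 44 mm, far to the right. Origin under its middle.
Not all that is in view belongs to the job. Several things have the shape of the ware; the one meant has the colours described above.

How it is judged:
By the outcome, as a careful person would: the job done as asked, in the order asked, and still so for the second after the job is handed in, with the robot touching nothing.
It also fails if it takes over 72 s, if anything falls off the work surface, if the arm or the gripper's body presses on something with over 40 N, if the wrist force passes 120 N, or if a joint passes its speed limit or range.

### The arm

A 7-joint arm with a two-finger parallel gripper is mounted at the origin on the work surface. World frame = base frame: x ahead of the robot, y to its left, z up, the work surface at z = 0. Lengths are in mm, angles in rad, forces in N, time in s.
With the tool pointing down it reaches from about 400 to 875 mm from the base axis. Payload 4.4 kg.
Tool frame: the origin (TCP) lies at the very end of the fingers, on their centre line; the grasp point (between the pads) lies 19 mm behind it; z points along the fingers, y is the direction in which the jaws open and shut (so a half turn about z gives the same grasp; the last joint's range is limited). The gripper opens to 85 mm and grips with 20 to 120 N. Pads are 22 mm wide; open, the fingers measure 114 mm over their backs; the gripper's body (76 mm by 85 mm) begins 54 mm behind the grasp point. The pads swing forward as they close: fully open they stand 13 mm farther back than shut.
Start: joints at [1.112, 0.628, 0.038, 1.517, -0.027, 0.996, -0.02], TCP at [248.833, -600.5, 231.313] pointing down, gripper open.
Joint ranges: [-3.06, 3.06], [-0.37, 2.12], [-1.25, 1.32], [0.18, 2.47], [-1.1, 4.24], [0.23, 1.98], [-2.94, 2.94]. Speed limits (rad/s): [2.57, 2.57, 3.14, 3.14, 3.14, 3.14, 3.14].

### API

Orientations are given as [roll, pitch, yaw] about the fixed x, y, z axes, in that order (R = Rz(yaw) Ry(pitch) Rx(roll)).
In Python, from cell import read_state, get_image, calibration, finish_job gives the robot as it stands. The module is installed in compiled form; this text tells all that it offers.
- The arm moves only by the tool apply_moves, never from a script. Its argument "increments" is a list of rows, each an object of numbers: "tx", "ty", "tz": the shift along the world's x, y, z in m; "rx", "ry", "rz": the turn, a rotation vector about the world's x, y, z in units of 5 degrees (1.0 is 5 degrees); "claw": the finger opening in m, from 0 to 0.0854. In form: [{"tx": .., "ty": .., "tz": .., "rx": .., "ry": .., "rz": .., "claw": ..}, ...]. A call has 1 to 12 rows; each row is the pose to reach, as a shift and turn from the pose commanded when the call began; what a row does not reach only later rows make up. A row lasts 1/10 s, in which the tool goes at most 50 mm and 8.59 degrees, less where a joint would pass 70% of its speed; a pose out of reach is approached as far as the arm can. A call with a gripper value outside its range is refused whole. The fingers move at their own pace and stop on an object; the grip force is fixed at half the most. Time passes only in rows, so rows that repeat a pose let the fingers close. It gives the time, the measured TCP pose, the force and the opening at its end, in the units of the state.
- read_state(): the state, without advancing time (a new reading comes with each control period).
- get_image(name): name is "scene" or "top" or "wrist"; returns the picture (420x560x3 uint8, red, green, blue); there is no depth.
- calibration(name): a dict with "camera_matrix" (3x3 intrinsics, pixels), "origin" and "attitude" of the camera in the world. Camera axes: x right, y up, looking along -z (the intrinsics and any distortion apply to the point x, -y, -z); pixel columns grow to the right and rows downward; lengths in mm; the calibration is good to about 2 mm. A picture is of the moment at which its call begins: read the wrist's pose just before it. calibration takes no time and is no camera call; for the wrist camera it gives the pose at the moment of the call.
- finish_job(): hands the job in, once; it reports no verdict.
The state is a dict: "clock": time; "qpos": joint angles; "qd": joint speeds; "tau": joint torques, N m; "eef_pos": TCP position; "tool_rot": TCP orientation; "force": force on the tool from outside, world axes, zero at the start; "torque": the same for the moment, N m; "width": finger opening in mm.
Only numpy, scipy, OpenCV 4.12 (cv2) and the standard library are available. Lean on these libraries where they do the work, as an engineer would, in place of code of your own. Each camera call takes 0.05 s, during which the arm holds its last target. There are 200 camera calls.

## Working session

There is one attempt and no reset: what is moved stays moved. The work goes in short steps, Python scripts to look and compute and a tool call to move; the robot and the scene stay as the last step left them, time stands still between calls to the robot, and variables do not carry over. Pictures are saved under pics/ and viewed, about 8 in all and at most 12, crops included, and the job is handed in when it is done.

Besides the shell and the picture viewer there is one more tool, called after "Emit:" as name([rows], argument=value, ...), one row to a line, values as JSON. apply_moves: Moves the arm, as the interface text tells. Its arguments: {"type":"object","properties":{"increments":{"type":"array"}},"required":["increments"]}

```bash
mkdir -p pics
cat > h.py <<'E'
import numpy as np, cv2
from cell import *
from scipy.spatial.transform import Rotation as R
def cam(n):
    c=calibration(n); return c
def ray(c,u,v):
    K=np.array(c["camera_matrix"]); d=c.get("distortion")
    p=np.linalg.inv(K)@[u,v,1]; A=np.array(c["attitude"])
    A=A if A.shape==(3,3) else R.from_euler("xyz",A).as_matrix()
    return np.array(c["origin"]), A@np.array([p[0],-p[1],-1])
def at(c,u,v,z):
    o,d=ray(c,u,v); return (o+d*(z-o[2])/d[2]).round(1)
def proj(c,P):
    K=np.array(c["camera_matrix"]); A=np.array(c["attitude"])
    A=A if A.shape==(3,3) else R.from_euler("xyz",A).as_matrix()
    q=A.T@(np.array(P)-np.array(c["origin"])); q=K@np.array([q[0],-q[1],-q[2]]); return (q[:2]/q[2]).round(1)
def save(im,f,crop=None,s=1):
    if crop: a,b,c,d=crop; im=im[b:d,a:c]
    cv2.imwrite(f,cv2.resize(im[:,:,::-1],None,fx=s,fy=s,interpolation=cv2.INTER_CUBIC))
E
python3 - <<'E'
from h import *
for n in ("scene","top"):
    print(calibration(n)); im=get_image(n); np.save(n+"0.npy",im); save(im,f"pics/{n}0.png",None,1.4)
print(read_state())
E
```

```text
{'camera_matrix': array([[519.24879193,   0.        , 276.83605825],
       [  0.        , 519.24879193, 217.76627372],
       [  0.        ,   0.        ,   1.        ]]), 'origin': array([1241.45387405,  568.93528628, 1437.17568792]), 'attitude': array([ 0.60747606, -0.00424091,  2.24369807])}
{'camera_matrix': array([[485.20848411,   0.        , 280.99203764],
       [  0.        , 485.20848411, 215.14285   ],
       [  0.        ,   0.        ,   1.        ]]), 'origin': array([ 161.14654304,   14.48591898, 1811.17457049]), 'attitude': array([ 0.19943259,  0.00416348, -1.62976443])}
{'clock': 0.1, 'qpos': array([ 1.11218498,  0.62923066,  0.03844845,  1.51825845, -0.02700547,
        0.99627712, -0.01998751]), 'qd': array([-0.00011453, -0.00283082,  0.0011779 , -0.00229633,  0.00041474,
       -0.00137786, -0.00040296]), 'tau': array([ 1.99855982e-03, -5.64532614e+01,  1.23058219e+00, -1.93971008e+01,
        1.14058345e-02,  5.56226500e-03,  1.83317451e-05]), 'eef_pos': array([ 248.63141406, -599.97890175,  230.49904348]), 'tool_rot': array([-3.13993706e+00,  1.25369713e-05,  3.92818103e-01]), 'force': array([-0.51069952,  0.70838854,  0.62264263]), 'torque': array([ 0.01690088, -0.02290116,  0.01041963]), 'width': 85.3716048691987}
```

View pics/top0.png

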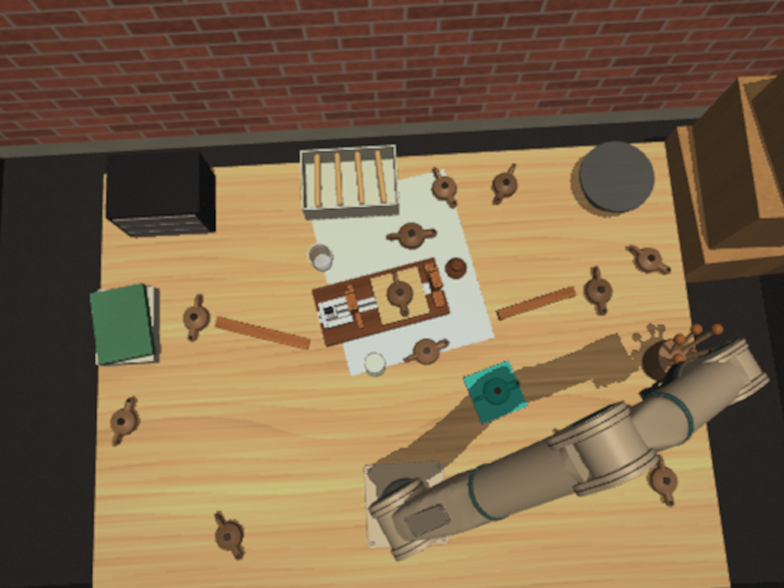

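View pics/scene0.png

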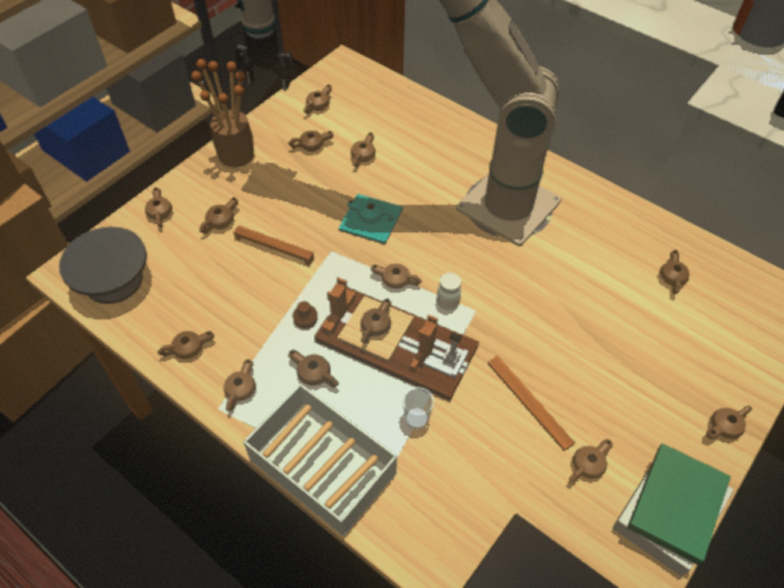

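Top (view px): two bars fit the bridge's colour, at (536,303) short, and (262,333) long. The right one, about 216 mm, should be the bridge and the left one the batten. The ware is at (400,292) on the plywood board. I'll confirm both in an enlarged crop.

Run:
```python
from h import *
t=np.load("top0.npy"); s=np.load("scene0.npy")
a=cv2.resize(t[178:254,218:350],None,fx=6,fy=6,interpolation=cv2.INTER_CUBIC) #792x456
save(a,"pics/c_top.png")
save(s,"pics/c_scene.png",(210,180,350,290),5.7)
b1=cv2.resize(t[195:235,345:425],None,fx=5,fy=5,interpolation=cv2.INTER_CUBIC)
b2=cv2.resize(s[155:195,160:240],None,fx=5,fy=5,interpolation=cv2.INTER_CUBIC)
b3=cv2.resize(t[220:255,145:230],None,fx=400/85,fy=200/35,interpolation=cv2.INTER_CUBIC)
b4=cv2.resize(s[250:325,340:420],None,fx=5,fy=200/75,interpolation=cv2.INTER_CUBIC)
save(np.vstack([np.hstack([b1,b2]),np.hstack([b3,b4])]),"pics/c_bars.png")
# bars by min-area rect in top image
hsv=cv2.cvtColor(t,cv2.COLOR_RGB2HSV); c=cam("top")
for (x0,y0,x1,y1,z) in ((345,195,418,235,28),(148,220,226,255,10)):
    m=cv2.inRange(hsv[y0:y1,x0:x1],(0,110,60),(14,255,200))
    n,l,st,ce=cv2.connectedComponentsWithStats(m); i=1+st[1:,4].argmax()
    pts=np.argwhere(l==i)[:,::-1].astype(np.float32)+[x0,y0]
    r=cv2.minAreaRect(pts.astype(np.float32)); bx=cv2.boxPoints(r)
    w=np.array([at(c,*p,z)[:2] for p in bx]); print(st[i,4],bx.round(1).tolist(),w.tolist(),w.mean(0),[np.linalg.norm(w[i]-w[i-1]).round(1) for i in (1,2)])
```

```text
383 [[354.20001220703125, 221.1999969482422], [408.70001220703125, 203.8000030517578], [410.79998779296875, 210.39999389648438], [356.29998779296875, 227.89999389648438]] [[481.9, -270.9], [536.2, -481.4], [510.3, -486.6], [456.3, -276.6]] [ 496.175 -378.875] [np.float64(217.4), np.float64(26.4)]
515 [[153.5, 232.89999389648438], [155.39999389648438, 225.39999389648438], [221.3000030517578, 241.8000030517578], [219.39999389648438, 249.39999389648438]] [[485.7, 483.4], [514.1, 476.1], [436.6, 229.9], [408.6, 237.9]] [461.25  356.825] [np.float64(29.3), np.float64(258.1)]
```

View pics/c_top.png

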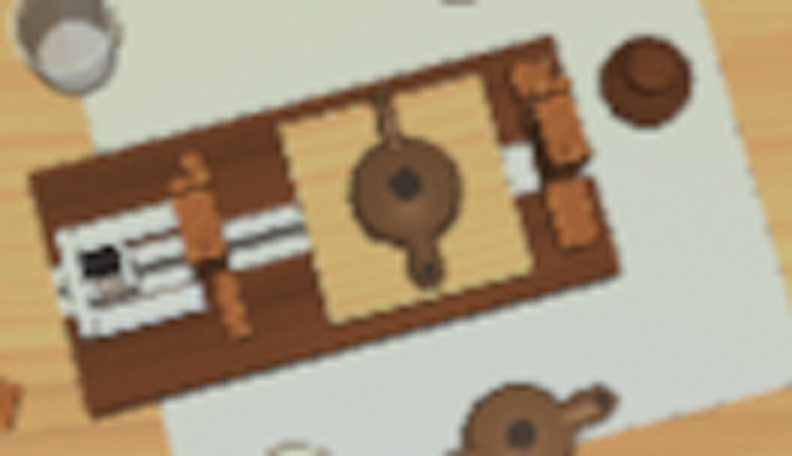

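View pics/c_bars.png

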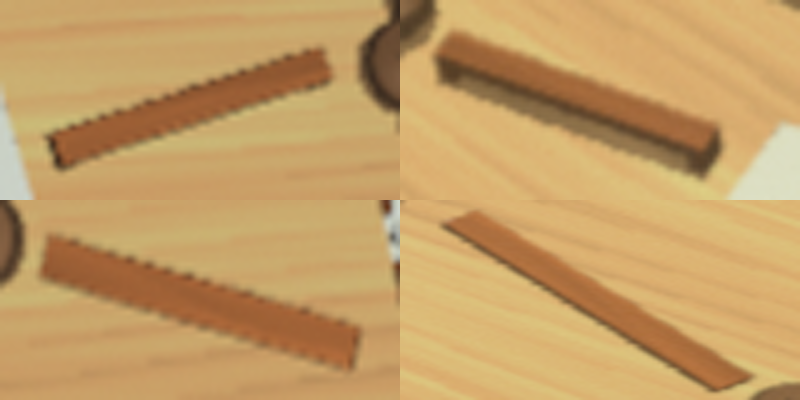

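Confirmed: the bar at top (536,303) shows cleats at both ends in the scene crop, so it is the bridge. The bar at (262,333) lies flat, so it is the batten. In the top crop the deck corners are at (30,175), (553,37), (620,272) and (95,417). Next I fit the stand pose and check it against both views.

```bash
cat >> h.py <<'E'
def fit2(S,W):
    S=np.array(S,float);W=np.array(W,float);s=S.mean(0);w=W.mean(0);H=(S-s).T@(W-w)
    a=np.arctan2(H[0,1]-H[1,0],H[0,0]+H[1,1]);Rm=np.array([[np.cos(a),-np.sin(a)],[np.sin(a),np.cos(a)]])
    t=w-Rm@s; return a,t,(W-(S@Rm.T+t)).round(1)
def st2w(a,t,P):
    Rm=np.array([[np.cos(a),-np.sin(a)],[np.sin(a),np.cos(a)]]); return np.append(Rm@np.array(P[:2])+t,P[2])
E
python3 - <<'E'
from h import *
c=cam("top"); s=cam("scene")
px=[(30,175),(553,37),(620,272),(95,417)]; S=[(80,245),(80,-100),(-80,-100),(-80,245)]
W=[at(c,u/6+217.6,v/6+177.6,24)[:2] for u,v in px]
a,t,r=fit2(S,W); print(a,t,r.tolist())
t0=np.load("top0.npy"); s0=np.load("scene0.npy")
q=74
pts=[(x,y,24) for x,y in S]+[(x,y,134) for x in(-25,25) for y in(-89,-65)]+[(x,-65,46) for x in (-60,60)]
def seg(y0): # stop at seat y0
    return [(x,y0+d,134) for x in(-25,25) for d in(-12,12)]+[(x,y0-12,43) for x in(-60,60)]+[(0,y0+62,42),(0,y0+62,117)]
ims=[]
for im,cc,cr in((t0,c,(218,178,350,254)),(s0,s,(215,195,345,285))):
    k=6; x0,y0,x1,y1=cr; b=cv2.resize(im[y0:y1,x0:x1],None,fx=k,fy=k,interpolation=cv2.INTER_CUBIC)
    for y in (151,): 
      for P in pts+seg(y):
        u,v=proj(cc,st2w(a,t,P)); cv2.circle(b,(int((u-x0+.4)*k),int((v-y0+.4)*k)),2,(0,255,0),-1)
    ims.append(b[:, :780])
save(np.vstack(ims),"pics/ov.png",None,.6)
save(ims[1],"pics/ov_s.png")
E
```

```text
0.20928077954094582 [540.1373409 -35.9930928] [[0.0, -1.7], [-1.9, 1.3], [0.8, 3.5], [1.0, -3.1]]
```

View pics/ov.png

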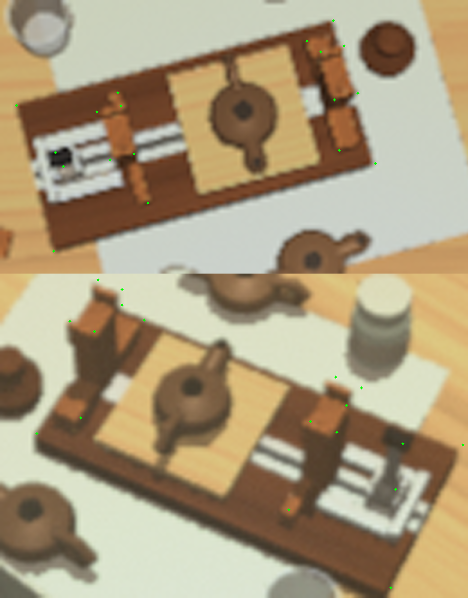

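The overlay fits within a few mm: stand yaw about 0.209, origin about (540,-36), stop near its open end, lever roughly upright. I'll work out the targets and the wrist camera's mounting.

Run:
```python
from h import *
a,t=.2093,np.array([540.1,-36.])
for n,P in dict(stop=(0,151,120),piv=(0,213,42),tip=(-75,213-74,42),fence=(0,-77,120),mid=(0,0,106)).items(): print(n,st2w(a,t,P).round(1))
c=cam("wrist"); st=read_state(); Rt=R.from_euler("xyz",st["tool_rot"]).as_matrix(); Rc=R.from_euler("xyz",c["attitude"]).as_matrix()
print(c["camera_matrix"][0,0], Rt.T@(c["origin"]-st["eef_pos"]), (Rt.T@Rc).round(3).tolist())
T=cam("top")
print("jar",at(T,374/1.4,360/1.4,42),"cup",at(T,320/1.4,257/1.4,42), "lampA",at(T,426/1.4,350/1.4,20),"bridge ang",np.degrees(np.arctan2(210.2,-54.15)))
```

```text
stop [508.7 111.7 120. ]
piv [495.8 172.4  42. ]
tip [437.9  84.4  42. ]
fence [ 556.1 -111.3  120. ]
mid [540.1 -36.  106. ]
369.98442227442115 [  77.27711559   -1.35094782 -143.45779841] [[0.001, 0.954, 0.301], [1.0, -0.001, 0.001], [0.001, 0.301, -0.954]]
jar [365.2  60.5  42. ] cup [651.6 190.9  42. ] lampA [386.1 -77.9  20. ] bridge ang 104.44597221049109
```

Emit:
apply_moves([
  {"tx": 0.018, "ty": 0.04, "tz": 0.02, "rz": 1.3},
  {"tx": 0.036, "ty": 0.08, "tz": 0.04, "rz": 2.6},
  {"tx": 0.054, "ty": 0.12, "tz": 0.06, "rz": 3.9},
  {"tx": 0.072, "ty": 0.16, "tz": 0.08, "rz": 5.2},
  {"tx": 0.09, "ty": 0.2, "tz": 0.1, "rz": 6.5},
  {"tx": 0.108, "ty": 0.24, "tz": 0.1, "rz": 7.8},
  {"tx": 0.126, "ty": 0.28, "tz": 0.1, "rz": 9.1},
  {"tx": 0.144, "ty": 0.32, "tz": 0.1, "rz": 10.4},
  {"tx": 0.162, "ty": 0.36, "tz": 0.1, "rz": 11.7},
  {"tx": 0.18, "ty": 0.4, "tz": 0.1, "rz": 13.0},
  {"tx": 0.198, "ty": 0.44, "tz": 0.1, "rz": 14.4},
  {"tx": 0.216, "ty": 0.48, "tz": 0.1, "rz": 15.88},
])

```text
$.increments[0]: bad value
```

Emit:
apply_moves([
  {"tx": 0.018, "ty": 0.04, "tz": 0.02, "rx": 0, "ry": 0, "rz": 1.3, "claw": 0.085},
  {"tx": 0.036, "ty": 0.08, "tz": 0.04, "rx": 0, "ry": 0, "rz": 2.6, "claw": 0.085},
  {"tx": 0.054, "ty": 0.12, "tz": 0.06, "rx": 0, "ry": 0, "rz": 3.9, "claw": 0.085},
  {"tx": 0.072, "ty": 0.16, "tz": 0.08, "rx": 0, "ry": 0, "rz": 5.2, "claw": 0.085},
  {"tx": 0.09, "ty": 0.2, "tz": 0.1, "rx": 0, "ry": 0, "rz": 6.5, "claw": 0.085},
  {"tx": 0.108, "ty": 0.24, "tz": 0.1, "rx": 0, "ry": 0, "rz": 7.8, "claw": 0.085},
  {"tx": 0.126, "ty": 0.28, "tz": 0.1, "rx": 0, "ry": 0, "rz": 9.1, "claw": 0.085},
  {"tx": 0.144, "ty": 0.32, "tz": 0.1, "rx": 0, "ry": 0, "rz": 10.4, "claw": 0.085},
  {"tx": 0.162, "ty": 0.36, "tz": 0.1, "rx": 0, "ry": 0, "rz": 11.7, "claw": 0.085},
  {"tx": 0.18, "ty": 0.4, "tz": 0.1, "rx": 0, "ry": 0, "rz": 13.0, "claw": 0.085},
  {"tx": 0.198, "ty": 0.44, "tz": 0.1, "rx": 0, "ry": 0, "rz": 14.4, "claw": 0.085},
  {"tx": 0.216, "ty": 0.48, "tz": 0.1, "rx": 0, "ry": 0, "rz": 15.88, "claw": 0.085},
])

```text
clock: 1.3
eef_pos: [465.0, -118.9, 331.2]
tool_rot: [-3.141, 0.0, 1.784]
force: [0.3, -1.0, -0.2]
width: 84.8
```

Emit:
apply_moves([
  {"tx": 0.01, "ty": 0.045, "tz": 0, "rx": 0, "ry": 0, "rz": 0, "claw": 0.085},
  {"tx": 0.02, "ty": 0.09, "tz": 0, "rx": 0, "ry": 0, "rz": 0, "claw": 0.085},
  {"tx": 0.03, "ty": 0.135, "tz": 0, "rx": 0, "ry": 0, "rz": 0, "claw": 0.085},
  {"tx": 0.04, "ty": 0.18, "tz": 0, "rx": 0, "ry": 0, "rz": 0, "claw": 0.085},
  {"tx": 0.045, "ty": 0.2, "tz": 0, "rx": 0, "ry": 0, "rz": 0, "claw": 0.085},
  {"tx": 0.045, "ty": 0.2, "tz": 0, "rx": 0, "ry": 0, "rz": 0, "claw": 0.085},
  {"tx": 0.045, "ty": 0.2, "tz": 0, "rx": 0, "ry": 0, "rz": 0, "claw": 0.085},
])

```text
clock: 2.0
eef_pos: [509.5, 79.1, 330.8]
tool_rot: [-3.14, 0.001, 1.779]
force: [-0.7, 0.2, -0.6]
width: 84.9
```

```bash
cat >> h.py <<'E'
def shot(n,f,s=1.4,crop=None):
    import pickle
    st=read_state(); c=calibration(n); im=get_image(n); pickle.dump((st,c,im),open(f"pics/{f}.pkl","wb")); save(im,f"pics/{f}.png",crop,s)
    print(st["clock"],st["eef_pos"].round(1),st["tool_rot"].round(3),st["force"].round(1)); return st,c,im
def load(f):
    import pickle; return pickle.load(open(f"pics/{f}.pkl","rb"))
E
python3 - <<'E'
from h import *
shot("wrist","w1")
E
```

```text
2.0 [509.5  79.1 330.8] [-3.140e+00  1.000e-03  1.779e+00] [-0.7  0.2 -0.6]
```

View pics/w1.png

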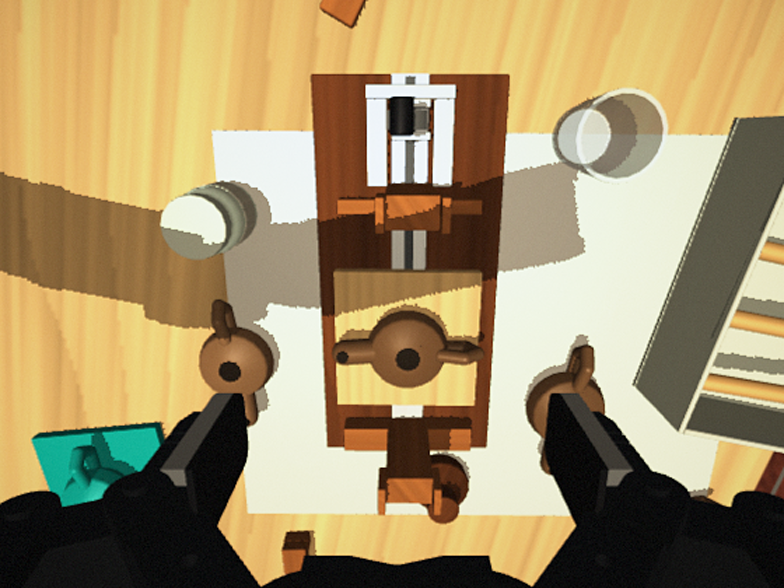

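Wrist view: the stand is centred. Deck corners are at (313,74), (508,74), (328,447) and (486,447). Stop fork cheeks span x 376–450, y 195–230, the lever grip is at (401,115), the board spans x 334–482, y 270–405, and the fence fork spans x 378–441, y 470–513.

```bash
cat > m.py <<'E'
from h import *
st,c,im=load("w1")
A=lambda u,v,z: at(c,u/1.4,v/1.4,z)[:2]
W=[A(313,74,24),A(508,74,24),A(328,447,24),A(486,447,24)]
a,t,r=fit2([(-80,245),(80,245),(-80,-100),(80,-100)],W); print(a,t,r.tolist())
Rm=np.array([[np.cos(a),-np.sin(a)],[np.sin(a),np.cos(a)]])
S=lambda u,v,z:(Rm.T@(A(u,v,z)-t)).round(1)
print("stop cheeks",S(376,212,134),S(450,212,134),"fence ck",S(378,492,134),S(441,492,134))
print("wall top stop", S(337,214,43),S(481,214,43),S(337,199,43))
print("fence wall", S(345,418,46),S(470,418,46))
print("board",S(334,270,36),S(482,270,36),S(334,405,36),S(482,405,36))
for z in (117,112,100): print("grip",z,S(401,115,z))
E
python3 m.py
python3 - <<'E'
from h import *
st,c,im=load("w1"); a=cv2.resize(im[40:175,210:360],None,fx=5,fy=4.2,interpolation=cv2.INTER_CUBIC); save(a,"pics/w1c.png")
E
```

```text
0.20764802080278788 [544.49652873 -34.29259143] [[2.0, -0.2], [-1.7, -0.7], [0.8, 0.4], [-1.1, 0.5]]
stop cheeks [-24.3 149.6] [ 24.2 149.6] fence ck [-24.9 -67.7] [ 24.2 -67.5]
wall top stop [-60.3 135.3] [ 59.2 135.5] [-59.9 147.6]
fence wall [-58.7 -54.1] [ 58.  -53.8]
board [-65.3  85.7] [63.6 85.9] [-69.9 -46. ] [ 70.4 -45.7]
grip 117 [ -8.1 210.1]
grip 112 [ -8.  210.3]
grip 100 [ -7.9 210.7]
```

View pics/w1c.png

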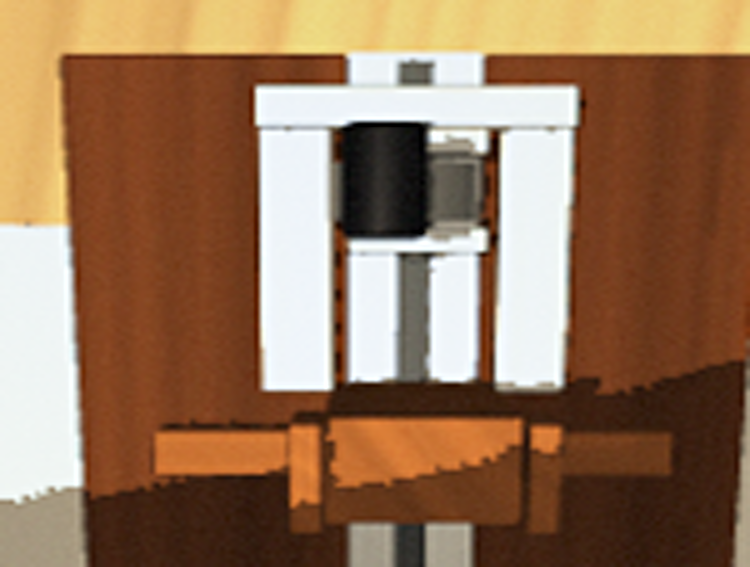

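Stop fork is centred at stand (0, ~150), and the lever leans slightly to -x (about 0.1 rad), which is already the right side. Now to descend on the stop post, jaws across the cheeks.

Emit:
apply_moves([
  {"tx": 0.004, "ty": 0.033, "tz": -0.03, "rx": 0, "ry": 0, "rz": 0, "claw": 0.085},
  {"tx": 0.004, "ty": 0.033, "tz": -0.075, "rx": 0, "ry": 0, "rz": 0, "claw": 0.085},
  {"tx": 0.004, "ty": 0.033, "tz": -0.12, "rx": 0, "ry": 0, "rz": 0, "claw": 0.085},
  {"tx": 0.004, "ty": 0.033, "tz": -0.165, "rx": 0, "ry": 0, "rz": 0, "claw": 0.085},
  {"tx": 0.004, "ty": 0.033, "tz": -0.2, "rx": 0, "ry": 0, "rz": 0, "claw": 0.085},
  {"tx": 0.004, "ty": 0.033, "tz": -0.22, "rx": 0, "ry": 0, "rz": 0, "claw": 0.085},
  {"tx": 0.004, "ty": 0.033, "tz": -0.227, "rx": 0, "ry": 0, "rz": 0, "claw": 0.085},
  {"tx": 0.004, "ty": 0.033, "tz": -0.227, "rx": 0, "ry": 0, "rz": 0, "claw": 0.065},
  {"tx": 0.004, "ty": 0.033, "tz": -0.227, "rx": 0, "ry": 0, "rz": 0, "claw": 0.056},
  {"tx": 0.004, "ty": 0.033, "tz": -0.227, "rx": 0, "ry": 0, "rz": 0, "claw": 0.056},
])

```text
clock: 3.05
eef_pos: [514.8, 112.4, 105.7]
tool_rot: [3.139, 0.0, 1.778]
force: [0.0, 0.1, 0.9]
width: 56.1
```

Run:
```python
from h import *
shot("wrist","w2")
```

```text
3.05 [514.8 112.4 105.7] [3.139 0.    1.778] [0.  0.1 0.9]
```

View pics/w2.png

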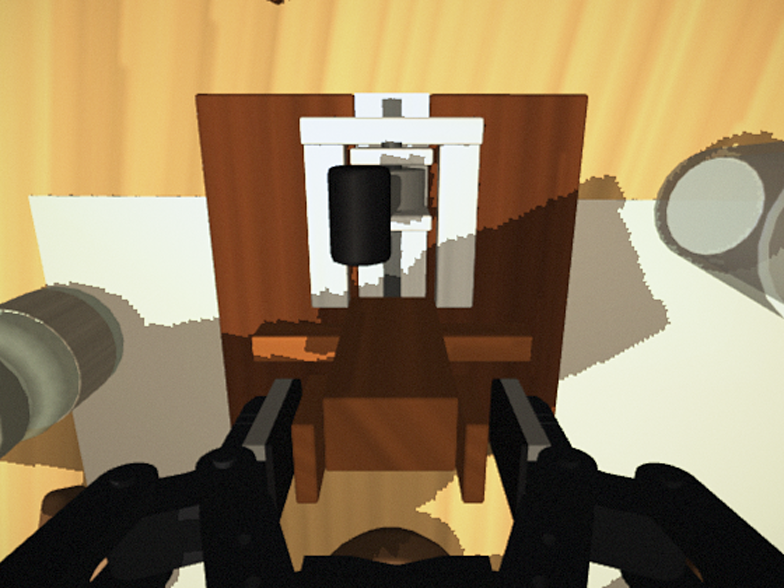

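The fingers straddle the fork symmetrically; the fork floor is at (322–458, 398–470). I'll check the y alignment and the lever, then grip.

Run:
```python
from h import *
st,c,im=load("w2"); A=lambda u,v,z: at(c,u/1.4,v/1.4,z)[:2]
a=.2076; Rm=np.array([[np.cos(a),-np.sin(a)],[np.sin(a),np.cos(a)]]); t=st["eef_pos"][:2]
for n,u,v,z in(("floor+",390,398,120),("floor-",390,470,120),("ckL",293,450,134),("ckR",484,450,134),("grip",360,215,117),("gripL",329,215,117),("gripR",390,215,117),("end",391,94,24)): print(n,(Rm.T@(A(u,v,z)-t)).round(1))
```

```text
floor+ [-1.5  9.1]
floor- [ -1.5 -14.3]
ckL [-26.3   1.7]
ckR [22.7  1.6]
grip [-9.  59.3]
gripL [-16.9  59.3]
gripR [-1.3 59.3]
end [-1.6 94.9]
```

Emit:
apply_moves([
  {"tx": 0, "ty": 0, "tz": 0, "rx": 0, "ry": 0, "rz": 0, "claw": 0.05},
  {"tx": 0, "ty": 0, "tz": 0, "rx": 0, "ry": 0, "rz": 0, "claw": 0.046},
  {"tx": 0, "ty": 0, "tz": 0, "rx": 0, "ry": 0, "rz": 0, "claw": 0.046},
  {"tx": 0, "ty": 0, "tz": 0, "rx": 0, "ry": 0, "rz": 0, "claw": 0.046},
])

```text
clock: 3.5
eef_pos: [513.2, 112.1, 105.4]
tool_rot: [-3.141, 0.001, 1.778]
force: [-4.4, -1.1, 7.8]
width: 49.1
```

Emit:
apply_moves([
  {"tx": 0.001, "ty": -0.0049, "tz": 0, "rx": 0, "ry": 0, "rz": 0, "claw": 0.046},
  {"tx": 0.0021, "ty": -0.0098, "tz": 0, "rx": 0, "ry": 0, "rz": 0, "claw": 0.046},
  {"tx": 0.0031, "ty": -0.0147, "tz": 0, "rx": 0, "ry": 0, "rz": 0, "claw": 0.046},
  {"tx": 0.0041, "ty": -0.0196, "tz": 0, "rx": 0, "ry": 0, "rz": 0, "claw": 0.046},
  {"tx": 0.0052, "ty": -0.0245, "tz": 0, "rx": 0, "ry": 0, "rz": 0, "claw": 0.046},
  {"tx": 0.0062, "ty": -0.0294, "tz": 0, "rx": 0, "ry": 0, "rz": 0, "claw": 0.046},
  {"tx": 0.0072, "ty": -0.0342, "tz": 0, "rx": 0, "ry": 0, "rz": 0, "claw": 0.046},
  {"tx": 0.0082, "ty": -0.0391, "tz": 0, "rx": 0, "ry": 0, "rz": 0, "claw": 0.046},
  {"tx": 0.0093, "ty": -0.044, "tz": 0, "rx": 0, "ry": 0, "rz": 0, "claw": 0.046},
  {"tx": 0.0103, "ty": -0.0489, "tz": 0, "rx": 0, "ry": 0, "rz": 0, "claw": 0.046},
  {"tx": 0.0113, "ty": -0.0538, "tz": 0, "rx": 0, "ry": 0, "rz": 0, "claw": 0.046},
  {"tx": 0.0124, "ty": -0.0587, "tz": 0, "rx": 0, "ry": 0, "rz": 0, "claw": 0.046},
])

```text
clock: 4.7
eef_pos: [525.0, 56.2, 105.4]
tool_rot: [-3.141, -0.003, 1.779]
force: [-7.2, 6.6, 8.7]
width: 49.1
```

Emit:
apply_moves([
  {"tx": 0.0004, "ty": -0.002, "tz": 0, "rx": 0, "ry": 0, "rz": 0, "claw": 0.046},
  {"tx": 0.0008, "ty": -0.0039, "tz": 0, "rx": 0, "ry": 0, "rz": 0, "claw": 0.046},
  {"tx": 0.0012, "ty": -0.0059, "tz": 0, "rx": 0, "ry": 0, "rz": 0, "claw": 0.046},
  {"tx": 0.0016, "ty": -0.0078, "tz": 0, "rx": 0, "ry": 0, "rz": 0, "claw": 0.046},
  {"tx": 0.0016, "ty": -0.0078, "tz": 0, "rx": 0, "ry": 0, "rz": 0, "claw": 0.046},
])

```text
clock: 5.2
eef_pos: [526.7, 48.1, 105.4]
tool_rot: [-3.141, -0.002, 1.779]
force: [-5.4, 4.5, 7.3]
width: 48.8
```

Emit:
apply_moves([
  {"tx": 0.0002, "ty": -0.001, "tz": 0, "rx": 0, "ry": 0, "rz": 0, "claw": 0.046},
  {"tx": 0.0004, "ty": -0.002, "tz": 0, "rx": 0, "ry": 0, "rz": 0, "claw": 0.046},
  {"tx": 0.0006, "ty": -0.0029, "tz": 0, "rx": 0, "ry": 0, "rz": 0, "claw": 0.046},
  {"tx": 0.0006, "ty": -0.0029, "tz": 0, "rx": 0, "ry": 0, "rz": 0, "claw": 0.046},
])

```text
clock: 5.6
eef_pos: [527.2, 45.5, 105.4]
tool_rot: [-3.141, -0.002, 1.779]
force: [-6.3, 4.7, 8.6]
width: 49.4
```

Emit:
apply_moves([
  {"tx": 0.0002, "ty": -0.001, "tz": 0, "rx": 0, "ry": 0, "rz": 0, "claw": 0.046},
  {"tx": 0.0004, "ty": -0.002, "tz": 0, "rx": 0, "ry": 0, "rz": 0, "claw": 0.046},
  {"tx": 0.0004, "ty": -0.002, "tz": 0, "rx": 0, "ry": 0, "rz": 0, "claw": 0.046},
])

```text
clock: 5.9
eef_pos: [527.6, 43.5, 105.4]
tool_rot: [-3.141, -0.002, 1.779]
force: [-5.7, 3.4, 8.8]
width: 49.2
```

Emit:
apply_moves([
  {"tx": 0.0002, "ty": -0.001, "tz": 0, "rx": 0, "ry": 0, "rz": 0, "claw": 0.046},
  {"tx": 0.0004, "ty": -0.002, "tz": 0, "rx": 0, "ry": 0, "rz": 0, "claw": 0.046},
  {"tx": 0.0004, "ty": -0.002, "tz": 0, "rx": 0, "ry": 0, "rz": 0, "claw": 0.046},
])

```text
clock: 6.2
eef_pos: [527.7, 43.2, 105.4]
tool_rot: [-3.141, -0.005, 1.78]
force: [-6.6, 8.6, 8.6]
width: 48.7
```

Emit:
apply_moves([
  {"tx": 0.0002, "ty": -0.001, "tz": 0, "rx": 0, "ry": 0, "rz": 0, "claw": 0.046},
  {"tx": 0.0002, "ty": -0.001, "tz": 0, "rx": 0, "ry": 0, "rz": 0, "claw": 0.046},
])

```text
clock: 6.4
eef_pos: [527.7, 43.2, 105.4]
tool_rot: [-3.141, -0.006, 1.78]
force: [-6.2, 10.2, 9.0]
width: 49.4
```

Snug: 3 mm of command gave 0.3 mm of motion, and the force rose to 10 N. Release and rise.

Emit:
apply_moves([
  {"tx": 0, "ty": 0.002, "tz": 0, "rx": 0, "ry": 0, "rz": 0, "claw": 0.06},
  {"tx": 0, "ty": 0.002, "tz": 0, "rx": 0, "ry": 0, "rz": 0, "claw": 0.07},
  {"tx": 0, "ty": 0.002, "tz": 0, "rx": 0, "ry": 0, "rz": 0, "claw": 0.075},
  {"tx": 0, "ty": 0.002, "tz": 0.03, "rx": 0, "ry": 0, "rz": 0, "claw": 0.075},
  {"tx": 0, "ty": 0.002, "tz": 0.07, "rx": 0, "ry": 0, "rz": 0, "claw": 0.075},
  {"tx": 0, "ty": 0.002, "tz": 0.1, "rx": 0, "ry": 0, "rz": 0, "claw": 0.04},
  {"tx": 0.014, "ty": 0.04, "tz": 0.1, "rx": 0, "ry": 0, "rz": 0, "claw": 0},
  {"tx": 0.016, "ty": 0.065, "tz": 0.1, "rx": 0, "ry": 0, "rz": 0, "claw": 0},
  {"tx": 0.016, "ty": 0.065, "tz": 0.1, "rx": 0, "ry": 0, "rz": 0, "claw": 0},
  {"tx": 0.016, "ty": 0.065, "tz": 0.1, "rx": 0, "ry": 0, "rz": 0, "claw": 0},
])

```text
clock: 7.4
eef_pos: [545.4, 102.8, 204.2]
tool_rot: [-3.141, 0.001, 1.779]
force: [-0.3, -1.5, -0.5]
width: 1.8
```

Run:
```python
from h import *
print(read_state()["width"]); shot("wrist","w3")
```

```text
1.755414185850504
7.4 [545.4 102.8 204.2] [-3.141e+00  1.000e-03  1.779e+00] [-0.3 -1.5 -0.5]
```

View pics/w3.png

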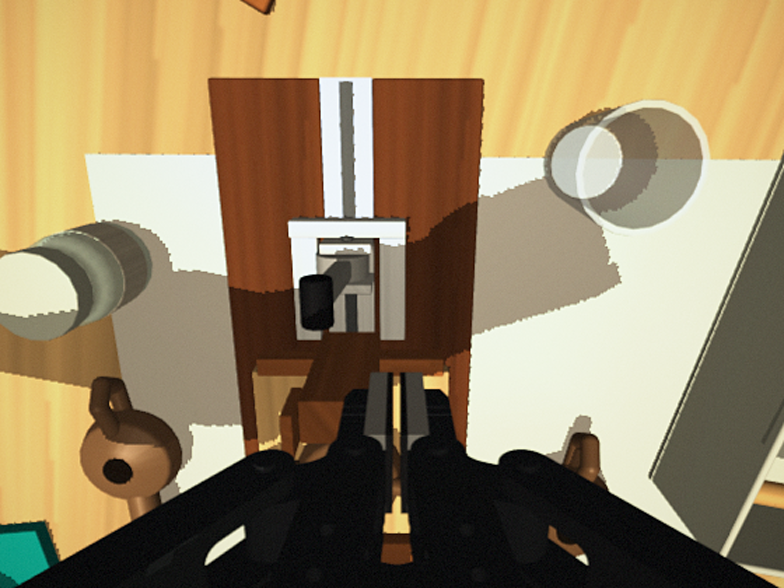

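Wrist view: the closed fingers sit to the +x side of the lever grip (316,302), the stop is against the board, and the lever is still open. Descend beside the grip and push to -x.

Emit:
apply_moves([
  {"tx": -0.001, "ty": 0.0047, "tz": -0.035, "rx": 0, "ry": 0, "rz": 0, "claw": 0},
  {"tx": -0.001, "ty": 0.0047, "tz": -0.07, "rx": 0, "ry": 0, "rz": 0, "claw": 0},
  {"tx": -0.001, "ty": 0.0047, "tz": -0.098, "rx": 0, "ry": 0, "rz": 0, "claw": 0},
  {"tx": -0.012, "ty": 0.0024, "tz": -0.098, "rx": 0, "ry": 0, "rz": 0, "claw": 0},
  {"tx": -0.022, "ty": 0.0003, "tz": -0.098, "rx": 0, "ry": 0, "rz": 0, "claw": 0},
  {"tx": -0.0325, "ty": -0.0019, "tz": -0.098, "rx": 0, "ry": 0, "rz": 0, "claw": 0},
  {"tx": -0.0425, "ty": -0.004, "tz": -0.0995, "rx": 0, "ry": 0, "rz": 0, "claw": 0},
  {"tx": -0.0532, "ty": -0.0063, "tz": -0.101, "rx": 0, "ry": 0, "rz": 0, "claw": 0},
  {"tx": -0.061, "ty": -0.008, "tz": -0.105, "rx": 0, "ry": 0, "rz": 0, "claw": 0},
  {"tx": -0.0691, "ty": -0.0096, "tz": -0.11, "rx": 0, "ry": 0, "rz": 0, "claw": 0},
])

```text
clock: 8.45
eef_pos: [476.1, 93.4, 94.6]
tool_rot: [3.14, 0.0, 1.779]
force: [4.7, 0.3, -1.9]
width: -0.1
```

Lever is moving (about 4.7 N). I'll lift off, set the fingertips on top of the grip, and press down along the arc.

Emit:
apply_moves([
  {"tx": 0.004, "ty": 0.0008, "tz": 0.01, "rx": 0, "ry": 0, "rz": 0, "claw": 0},
  {"tx": 0.002, "ty": 0.0004, "tz": 0.024, "rx": 0, "ry": 0, "rz": 0, "claw": 0},
  {"tx": -0.0196, "ty": -0.0041, "tz": 0.024, "rx": 0, "ry": 0, "rz": 0, "claw": 0},
  {"tx": -0.0196, "ty": -0.0041, "tz": 0.009, "rx": 0, "ry": 0, "rz": 0, "claw": 0},
  {"tx": -0.0235, "ty": -0.0049, "tz": 0, "rx": 0, "ry": 0, "rz": 0, "claw": 0},
  {"tx": -0.0255, "ty": -0.0053, "tz": -0.01, "rx": 0, "ry": 0, "rz": 0, "claw": 0},
  {"tx": -0.0294, "ty": -0.0062, "tz": -0.024, "rx": 0, "ry": 0, "rz": 0, "claw": 0},
  {"tx": -0.0333, "ty": -0.007, "tz": -0.034, "rx": 0, "ry": 0, "rz": 0, "claw": 0},
  {"tx": -0.0343, "ty": -0.0072, "tz": -0.043, "rx": 0, "ry": 0, "rz": 0, "claw": 0},
  {"tx": -0.0343, "ty": -0.0072, "tz": -0.047, "rx": 0, "ry": 0, "rz": 0, "claw": 0},
  {"tx": -0.0343, "ty": -0.0072, "tz": -0.047, "rx": 0, "ry": 0, "rz": 0, "claw": 0},
])

```text
clock: 9.55
eef_pos: [431.0, 83.1, 46.9]
tool_rot: [-3.122, 0.005, 1.78]
force: [-17.8, -0.6, 27.4]
width: 0.1
```

Emit:
apply_moves([
  {"tx": -0.005, "ty": -0.001, "tz": 0.02, "rx": 0, "ry": 0, "rz": 0, "claw": 0},
  {"tx": -0.005, "ty": -0.001, "tz": 0.06, "rx": 0, "ry": 0, "rz": 0, "claw": 0},
  {"tx": 0, "ty": 0, "tz": 0.11, "rx": 0, "ry": 0, "rz": 0, "claw": 0},
  {"tx": 0.02, "ty": 0, "tz": 0.16, "rx": 0, "ry": 0, "rz": 0, "claw": 0},
  {"tx": 0.02, "ty": 0, "tz": 0.16, "rx": 0, "ry": 0, "rz": 0, "claw": 0},
  {"tx": 0.02, "ty": 0, "tz": 0.16, "rx": 0, "ry": 0, "rz": 0, "claw": 0},
])

```text
clock: 10.15
eef_pos: [461.4, 85.7, 207.7]
tool_rot: [-3.141, 0.001, 1.778]
force: [0.1, -0.0, 0.7]
width: -0.0
```

Run:
```python
from h import *
shot("wrist","w4")
```

```text
10.15 [461.4  85.7 207.7] [-3.141e+00  1.000e-03  1.778e+00] [ 0.1 -0.   0.7]
```

View pics/w4.png

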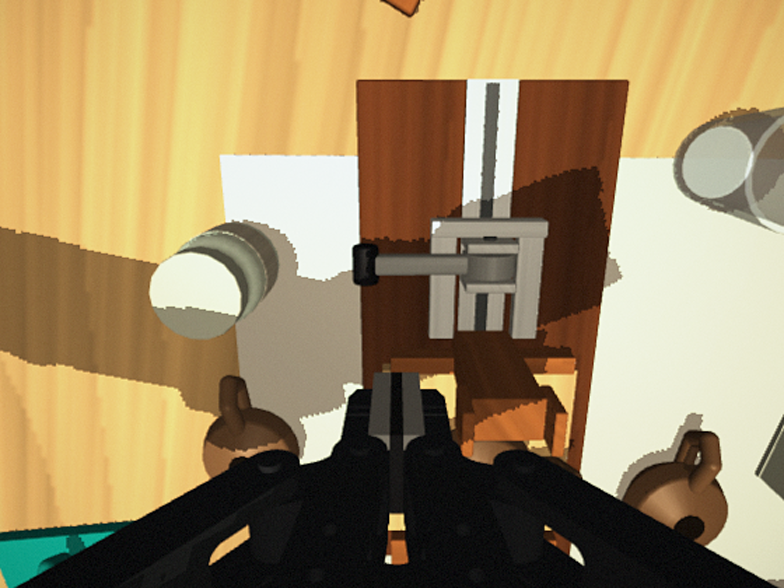

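The lever now lies to -x with its grip at (365,264) and pivot at (490,266). I'll compute where the grip is, then press straight down on it to confirm it is fully flat.

Run:
```python
from h import *
st,c,im=load("w4"); A=lambda u,v,z: at(c,u/1.4,v/1.4,z)[:2]
a=.2076; Rm=np.array([[np.cos(a),-np.sin(a)],[np.sin(a),np.cos(a)]]); t=st["eef_pos"][:2]
for n,u,v,z in(("grip42",366,262,44),("grip47",366,262,50),("gripL",353,262,44),("gripR",378,262,44),("endL",358,80,24),("endR",628,80,24),("shoe+",488,219,42),("floorC",508,400,120),("walltop-",580,360,43)): print(n,(Rm.T@(A(u,v,z)-t)).round(1), A(u,v,z))
print("seat rel tcp",Rm.T@(np.array([528.2,40.7])-t))
```

```text
grip42 [-18.3   5.7] [442.3  87.5]
grip47 [-17.9   7.1] [442.4  89. ]
gripL [-26.1   5.7] [434.6  85.9]
gripR [-10.9   5.7] [449.5  89. ]
endL [-22.2 109.9] [417.  188.7]
endR [135.4 109.9] [571.2 221.1]
shoe+ [54.8 31.5] [508.5 127.8]
floorC [ 55.8 -46.7] [525.6  51.5]
walltop- [119.  -59.5] [590.1  52. ]
seat rel tcp [ 56.13420694 -57.8074061 ]
```

Emit:
apply_moves([
  {"tx": -0.017, "ty": 0.002, "tz": -0.04, "rx": 0, "ry": 0, "rz": 0, "claw": 0},
  {"tx": -0.017, "ty": 0.002, "tz": -0.08, "rx": 0, "ry": 0, "rz": 0, "claw": 0},
  {"tx": -0.017, "ty": 0.002, "tz": -0.12, "rx": 0, "ry": 0, "rz": 0, "claw": 0},
  {"tx": -0.017, "ty": 0.002, "tz": -0.145, "rx": 0, "ry": 0, "rz": 0, "claw": 0},
  {"tx": -0.017, "ty": 0.002, "tz": -0.154, "rx": 0, "ry": 0, "rz": 0, "claw": 0},
  {"tx": -0.017, "ty": 0.002, "tz": -0.157, "rx": 0, "ry": 0, "rz": 0, "claw": 0},
  {"tx": -0.017, "ty": 0.002, "tz": -0.159, "rx": 0, "ry": 0, "rz": 0, "claw": 0},
  {"tx": -0.017, "ty": 0.002, "tz": -0.159, "rx": 0, "ry": 0, "rz": 0, "claw": 0},
])

```text
clock: 11.0
eef_pos: [440.0, 87.2, 50.0]
tool_rot: [-3.134, 0.003, 1.78]
force: [-11.7, -0.8, 38.3]
width: -0.1
```

Fully flat: contact at z = 50, which is the grip's top when the lever is flat, with 38 N firm resistance. Leave it and go to the bridge.

Emit:
apply_moves([
  {"tx": -0.004, "ty": 0, "tz": 0.03, "rx": 0, "ry": 0, "rz": 0, "claw": 0},
  {"tx": -0.004, "ty": 0, "tz": 0.075, "rx": 0, "ry": 0, "rz": 0, "claw": 0},
  {"tx": 0, "ty": 0, "tz": 0.12, "rx": 0, "ry": 0, "rz": 0, "claw": 0},
  {"tx": 0.004, "ty": -0.01, "tz": 0.165, "rx": 0, "ry": 0, "rz": 0, "claw": 0},
  {"tx": 0.008, "ty": -0.03, "tz": 0.21, "rx": 0, "ry": 0, "rz": 0, "claw": 0},
  {"tx": 0.014, "ty": -0.07, "tz": 0.235, "rx": 0, "ry": 0, "rz": 0, "claw": 0},
  {"tx": 0.02, "ty": -0.115, "tz": 0.25, "rx": 0, "ry": 0, "rz": 0, "claw": 0.03},
  {"tx": 0.025, "ty": -0.16, "tz": 0.25, "rx": 0, "ry": 0, "rz": 0, "claw": 0.06},
  {"tx": 0.03, "ty": -0.205, "tz": 0.25, "rx": 0, "ry": 0, "rz": 0, "claw": 0.06},
  {"tx": 0.035, "ty": -0.25, "tz": 0.25, "rx": 0, "ry": 0, "rz": 0, "claw": 0.06},
  {"tx": 0.04, "ty": -0.295, "tz": 0.25, "rx": 0, "ry": 0, "rz": 0.2, "claw": 0.06},
  {"tx": 0.045, "ty": -0.34, "tz": 0.25, "rx": 0, "ry": 0, "rz": 0.5, "claw": 0.06},
])

```text
clock: 12.2
eef_pos: [488.5, -252.8, 297.5]
tool_rot: [-3.139, -0.002, 1.824]
force: [1.4, -0.3, 0.3]
width: 60.6
```

Emit:
apply_moves([
  {"tx": 0.006, "ty": -0.045, "tz": 0, "rx": 0, "ry": 0, "rz": 0, "claw": 0.06},
  {"tx": 0.012, "ty": -0.09, "tz": 0, "rx": 0, "ry": 0, "rz": 0, "claw": 0.06},
  {"tx": 0.012, "ty": -0.12, "tz": -0.03, "rx": 0, "ry": 0, "rz": 0, "claw": 0.06},
  {"tx": 0.012, "ty": -0.125, "tz": -0.05, "rx": 0, "ry": 0, "rz": 0, "claw": 0.06},
  {"tx": 0.012, "ty": -0.125, "tz": -0.05, "rx": 0, "ry": 0, "rz": 0, "claw": 0.06},
  {"tx": 0.012, "ty": -0.125, "tz": -0.05, "rx": 0, "ry": 0, "rz": 0, "claw": 0.06},
])

```text
clock: 12.8
eef_pos: [501.7, -375.1, 247.9]
tool_rot: [-3.141, -0.003, 1.824]
force: [-0.2, -0.1, 1.5]
width: 59.8
```

Run:
```python
from h import *
st,c,t=shot("wrist","w5")
hsv=cv2.cvtColor(t,cv2.COLOR_RGB2HSV)
m=cv2.inRange(hsv,(0,130,40),(12,255,200))
n,l,s,ce=cv2.connectedComponentsWithStats(m)
for i in range(1,n):
    if s[i,4]>800:
        p=np.argwhere(l==i)[:,::-1].astype(np.float32); b=cv2.boxPoints(cv2.minAreaRect(p)); w=np.array([at(c,*q,28)[:2] for q in b])
        print(s[i,4],b.round(1).tolist(),w.tolist(),w.mean(0))
```

```text
12.8 [ 501.7 -375.1  247.9] [-3.141e+00 -3.000e-03  1.824e+00] [-0.2 -0.1  1.5]
1264 [[424.0, 0.0], [488.0, 0.0], [488.0, 28.0], [424.0, 28.0]] [[580.5, -189.1], [634.5, -175.1], [643.6, -195.6], [588.5, -209.9]] [ 611.775 -192.425]
4629 [[265.0, 72.0], [292.0, 72.0], [292.0, 281.0], [265.0, 281.0]] [[460.3, -280.9], [484.3, -274.6], [539.3, -480.6], [510.8, -488.0]] [ 498.675 -381.025]
```

View pics/w5.png

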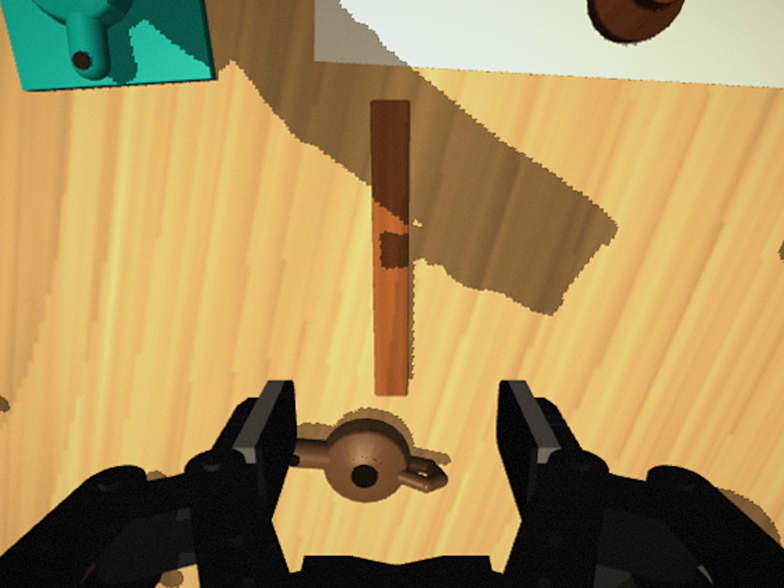

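Bridge in the wrist view: top face (371–410,100) to (375–408,395), with a lamp just past the near end and clear of it.

Run:
```python
from h import *
st,c,im=load("w5"); A=lambda u,v,z: at(c,u/1.4,v/1.4,z)[:2]
p=A(390.7,100,28);q=A(391.6,395.3,28); d=p-q; print(p,q,np.linalg.norm(d),(p+q)/2,np.arctan2(d[1],d[0]),"tool",st["tool_rot"][2],"shift",(p+q)/2-st["eef_pos"][:2])
```

```text
[ 472.7 -277.1] [ 526.7 -485.6] 215.37931655569903 [ 499.7  -381.35] 1.824220735048591 tool 1.8236050509904023 shift [-2.04440345 -6.28277008]
```

Emit:
apply_moves([
  {"tx": -0.002, "ty": -0.0063, "tz": -0.045, "rx": 0, "ry": 0, "rz": 0, "claw": 0.06},
  {"tx": -0.002, "ty": -0.0063, "tz": -0.09, "rx": 0, "ry": 0, "rz": 0, "claw": 0.06},
  {"tx": -0.002, "ty": -0.0063, "tz": -0.135, "rx": 0, "ry": 0, "rz": 0, "claw": 0.06},
  {"tx": -0.002, "ty": -0.0063, "tz": -0.18, "rx": 0, "ry": 0, "rz": 0, "claw": 0.06},
  {"tx": -0.002, "ty": -0.0063, "tz": -0.215, "rx": 0, "ry": 0, "rz": 0, "claw": 0.06},
  {"tx": -0.002, "ty": -0.0063, "tz": -0.235, "rx": 0, "ry": 0, "rz": 0, "claw": 0.06},
  {"tx": -0.002, "ty": -0.0063, "tz": -0.241, "rx": 0, "ry": 0, "rz": 0, "claw": 0.06},
  {"tx": -0.002, "ty": -0.0063, "tz": -0.241, "rx": 0, "ry": 0, "rz": 0, "claw": 0.04},
  {"tx": -0.002, "ty": -0.0063, "tz": -0.241, "rx": 0, "ry": 0, "rz": 0, "claw": 0.02},
  {"tx": -0.002, "ty": -0.0063, "tz": -0.241, "rx": 0, "ry": 0, "rz": 0, "claw": 0.015},
  {"tx": -0.002, "ty": -0.0063, "tz": -0.241, "rx": 0, "ry": 0, "rz": 0, "claw": 0.015},
  {"tx": -0.002, "ty": -0.0063, "tz": -0.241, "rx": 0, "ry": 0, "rz": 0, "claw": 0.015},
])

```text
clock: 14.05
eef_pos: [501.7, -383.6, 9.6]
tool_rot: [3.139, 0.003, 1.822]
force: [0.1, 1.1, 6.4]
width: 24.5
```

Gripped (24.5 mm). Lift, carry to above the stand, and look again before lowering.

Emit:
apply_moves([
  {"tx": 0, "ty": 0, "tz": 0.02, "rx": 0, "ry": 0, "rz": 0, "claw": 0.015},
  {"tx": 0, "ty": 0, "tz": 0.055, "rx": 0, "ry": 0, "rz": 0, "claw": 0.015},
  {"tx": 0, "ty": 0, "tz": 0.1, "rx": 0, "ry": 0, "rz": 0, "claw": 0.015},
  {"tx": 0.002, "ty": 0.01, "tz": 0.145, "rx": 0, "ry": 0, "rz": -0.1, "claw": 0.015},
  {"tx": 0.006, "ty": 0.04, "tz": 0.18, "rx": 0, "ry": 0, "rz": -0.2, "claw": 0.015},
  {"tx": 0.01, "ty": 0.08, "tz": 0.2, "rx": 0, "ry": 0, "rz": -0.3, "claw": 0.015},
  {"tx": 0.015, "ty": 0.12, "tz": 0.21, "rx": 0, "ry": 0, "rz": -0.52, "claw": 0.015},
  {"tx": 0.02, "ty": 0.16, "tz": 0.21, "rx": 0, "ry": 0, "rz": -0.52, "claw": 0.015},
  {"tx": 0.025, "ty": 0.2, "tz": 0.21, "rx": 0, "ry": 0, "rz": -0.52, "claw": 0.015},
  {"tx": 0.03, "ty": 0.24, "tz": 0.21, "rx": 0, "ry": 0, "rz": -0.52, "claw": 0.015},
  {"tx": 0.035, "ty": 0.28, "tz": 0.21, "rx": 0, "ry": 0, "rz": -0.52, "claw": 0.015},
  {"tx": 0.039, "ty": 0.315, "tz": 0.21, "rx": 0, "ry": 0, "rz": -0.52, "claw": 0.015},
])

```text
clock: 15.25
eef_pos: [539.2, -65.8, 218.4]
tool_rot: [3.14, 0.0, 1.778]
force: [0.5, 0.3, -0.7]
width: 24.7
```

Emit:
apply_moves([
  {"tx": 0.004, "ty": 0.031, "tz": 0, "rx": 0, "ry": 0, "rz": 0, "claw": 0.015},
  {"tx": 0.004, "ty": 0.031, "tz": -0.015, "rx": 0, "ry": 0, "rz": 0, "claw": 0.015},
  {"tx": 0.004, "ty": 0.031, "tz": -0.03, "rx": 0, "ry": 0, "rz": 0, "claw": 0.015},
  {"tx": 0.004, "ty": 0.031, "tz": -0.03, "rx": 0, "ry": 0, "rz": 0, "claw": 0.015},
  {"tx": 0.004, "ty": 0.031, "tz": -0.03, "rx": 0, "ry": 0, "rz": 0, "claw": 0.015},
])

```text
clock: 15.75
eef_pos: [543.1, -37.1, 188.0]
tool_rot: [3.141, 0.0, 1.777]
force: [-0.1, 0.9, -0.6]
width: 24.6
```

Run:
```python
from h import *
print(read_state()["width"]); shot("wrist","w6")
```

```text
24.586169572815518
15.75 [543.1 -37.1 188. ] [3.141 0.    1.777] [-0.1  0.9 -0.6]
```

View pics/w6.png

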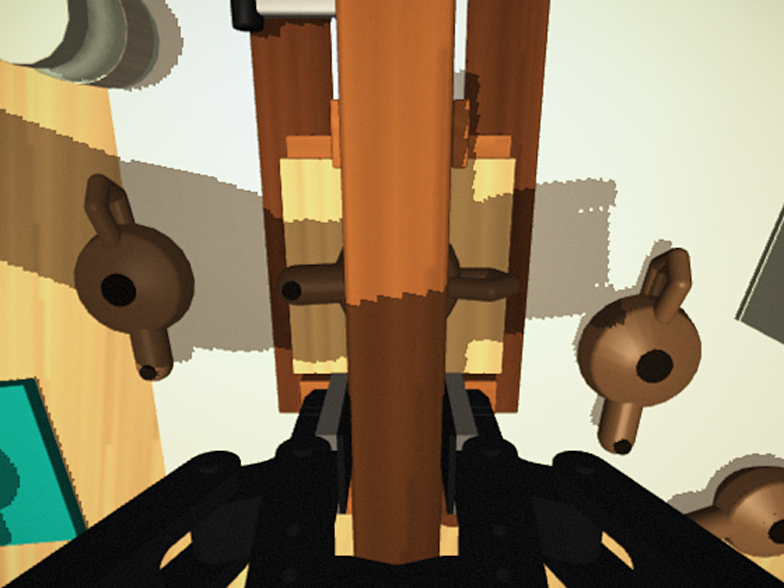

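Wrist view: bar held level between the pads over the lamp. Visible references: stop cheeks at u 332 and 468, board edges at v 158 and 374, deck end corners at (280,412) and (517,412). I've used all 12 views, so from here I check with numbers only.

Run:
```python
from h import *
st,c,im=load("w6"); A=lambda u,v,z: at(c,u/1.4,v/1.4,z)[:2]
a=st["tool_rot"][2]-np.pi/2; Rm=np.array([[np.cos(a),-np.sin(a)],[np.sin(a),np.cos(a)]]); t=st["eef_pos"][:2]
S=lambda u,v,z:(Rm.T@(A(u,v,z)-t)).round(1)
for n,u,v,z in(("deckL -100",280,412,24),("deckR",517,412,24),("board+65 L",280,158,36),("R",516,158,36),("board-65 L",293,374,36),("R",502,374,36),("ckL",332,166,134),("ckR",468,166,134),("barL",343,166,206),("barR",450,166,206),("barL",355,400,206),("barR",443,400,206)): print(n,S(u,v,z))
for e in (-108,108): print(e,proj(c,np.append(t+Rm@[0,e],206.4))*1.4)
ss=np.array([np.r_[read_state()["eef_pos"],read_state()["tool_rot"][2]] for _ in range(5)]);print(ss.round(2)[[0,-1]])
# end-of-bar: column profile near the bottom (red/blue) along u=398
for v in range(384,420,3): print(v*1.4, im[v,277:290:6].tolist())
```

```text
deckL -100 [-77.2 -96.9]
deckR [ 80.9 -96.7]
board+65 L [-63.7  67.2]
R [66.1 67.4]
board-65 L [-64.3 -63.3]
R [ 66.6 -63.2]
ckL [-23.5  68.1]
ckR [26.8 68.1]
barL [-12.3  71.8]
barR [12.8 71.7]
barL [-10.9  10.5]
barR [12.9 10.4]
-108 [395.36 714.56]
108 [395.5   -9.24]
[[543.48 -37.19 188.24   1.78]
 [543.48 -37.19 188.24   1.78]]
537.5999999999999 [[94, 52, 21], [94, 50, 22], [91, 51, 22]]
541.8 [[91, 50, 22], [92, 50, 25], [90, 52, 23]]
546.0 [[96, 53, 24], [99, 54, 28], [90, 48, 18]]
550.1999999999999 [[92, 53, 23], [92, 48, 21], [90, 49, 28]]
554.4 [[91, 49, 22], [94, 51, 27], [80, 43, 16]]
558.5999999999999 [[92, 49, 23], [92, 49, 24], [84, 46, 24]]
562.8 [[54, 29, 16], [85, 47, 24], [45, 26, 13]]
567.0 [[13, 12, 13], [11, 14, 10], [12, 14, 15]]
571.1999999999999 [[15, 12, 14], [12, 13, 14], [13, 12, 15]]
575.4 [[8, 13, 9], [10, 6, 9], [16, 13, 15]]
579.5999999999999 [[12, 11, 14], [10, 14, 16], [14, 13, 16]]
583.8 [[13, 14, 6], [14, 9, 14], [11, 11, 13]]
```

Stand centre is about 1 mm from the bridge centre in each axis. Correct and lower.

Emit:
apply_moves([
  {"tx": 0.0007, "ty": 0.0013, "tz": -0.015, "rx": 0, "ry": 0, "rz": 0, "claw": 0.015},
  {"tx": 0.0007, "ty": 0.0013, "tz": -0.03, "rx": 0, "ry": 0, "rz": 0, "claw": 0.015},
  {"tx": 0.0007, "ty": 0.0013, "tz": -0.042, "rx": 0, "ry": 0, "rz": 0, "claw": 0.015},
  {"tx": 0.0007, "ty": 0.0013, "tz": -0.05, "rx": 0, "ry": 0, "rz": 0, "claw": 0.015},
  {"tx": 0.0007, "ty": 0.0013, "tz": -0.054, "rx": 0, "ry": 0, "rz": 0, "claw": 0.015},
  {"tx": 0.0007, "ty": 0.0013, "tz": -0.057, "rx": 0, "ry": 0, "rz": 0, "claw": 0.015},
  {"tx": 0.0007, "ty": 0.0013, "tz": -0.057, "rx": 0, "ry": 0, "rz": 0, "claw": 0.015},
])

```text
clock: 16.5
eef_pos: [543.8, -35.7, 130.3]
tool_rot: [3.142, -0.0, 1.777]
force: [0.4, 0.5, -0.5]
width: 24.8
```

Emit:
apply_moves([
  {"tx": 0, "ty": 0, "tz": -0.003, "rx": 0, "ry": 0, "rz": 0, "claw": 0.015},
  {"tx": 0, "ty": 0, "tz": -0.006, "rx": 0, "ry": 0, "rz": 0, "claw": 0.015},
  {"tx": 0, "ty": 0, "tz": -0.009, "rx": 0, "ry": 0, "rz": 0, "claw": 0.015},
  {"tx": 0, "ty": 0, "tz": -0.012, "rx": 0, "ry": 0, "rz": 0, "claw": 0.015},
  {"tx": 0, "ty": 0, "tz": -0.012, "rx": 0, "ry": 0, "rz": 0, "claw": 0.015},
])

```text
clock: 17.0
eef_pos: [543.4, -35.7, 117.8]
tool_rot: [-3.141, -0.0, 1.777]
force: [0.0, 0.3, -0.9]
width: 24.7
```

Emit:
apply_moves([
  {"tx": 0, "ty": 0, "tz": -0.0015, "rx": 0, "ry": 0, "rz": 0, "claw": 0.015},
  {"tx": 0, "ty": 0, "tz": -0.003, "rx": 0, "ry": 0, "rz": 0, "claw": 0.015},
  {"tx": 0, "ty": 0, "tz": -0.003, "rx": 0, "ry": 0, "rz": 0, "claw": 0.015},
])

```text
clock: 17.3
eef_pos: [543.9, -35.6, 115.7]
tool_rot: [3.141, 0.0, 1.777]
force: [-0.4, -0.0, 2.3]
width: 24.7
```

Contact at TCP z = 115.7, exactly the predicted seated height (115.6). Release and rise.

Emit:
apply_moves([
  {"tx": 0, "ty": 0, "tz": 0, "rx": 0, "ry": 0, "rz": 0, "claw": 0.03},
  {"tx": 0, "ty": 0, "tz": 0, "rx": 0, "ry": 0, "rz": 0, "claw": 0.04},
  {"tx": 0, "ty": 0, "tz": 0, "rx": 0, "ry": 0, "rz": 0, "claw": 0.05},
  {"tx": 0, "ty": 0, "tz": 0, "rx": 0, "ry": 0, "rz": 0, "claw": 0.05},
  {"tx": 0, "ty": 0, "tz": 0.01, "rx": 0, "ry": 0, "rz": 0, "claw": 0.05},
  {"tx": 0, "ty": 0, "tz": 0.035, "rx": 0, "ry": 0, "rz": 0, "claw": 0.05},
  {"tx": 0, "ty": 0, "tz": 0.08, "rx": 0, "ry": 0, "rz": 0, "claw": 0.05},
  {"tx": 0, "ty": 0, "tz": 0.125, "rx": 0, "ry": 0, "rz": 0, "claw": 0.05},
  {"tx": 0, "ty": 0, "tz": 0.17, "rx": 0, "ry": 0, "rz": 0, "claw": 0.05},
  {"tx": 0, "ty": 0, "tz": 0.2, "rx": 0, "ry": 0, "rz": 0, "claw": 0.05},
  {"tx": 0, "ty": 0, "tz": 0.2, "rx": 0, "ry": 0, "rz": 0, "claw": 0.05},
  {"tx": 0, "ty": 0, "tz": 0.2, "rx": 0, "ry": 0, "rz": 0, "claw": 0.05},
])

```text
clock: 18.5
eef_pos: [543.7, -35.8, 316.2]
tool_rot: [3.14, 0.001, 1.777]
force: [-0.4, -0.2, -0.4]
width: 50.2
```

Run:
```python
from h import *
st,c,t=shot("wrist","w7")
a=st["tool_rot"][2]-np.pi/2; Rm=np.array([[np.cos(a),-np.sin(a)],[np.sin(a),np.cos(a)]]); o=st["eef_pos"][:2]
def S(u,v,z): return (Rm.T@(at(c,u,v,z)[:2]-o)).round(1)
# predicted pixels for model; edges of bar in rows, via colour gradient
g=cv2.GaussianBlur(cv2.cvtColor(t,cv2.COLOR_RGB2GRAY),(3,3),0).astype(int)
for e in(-108,-88,88,108): print(e,proj(c,np.append(o+Rm@[0,e+1.2],134)))
for y in (-50,-30,0,30,50,90):
    u,v=proj(c,np.append(o+Rm@[1,y+1.2],134)); r=int(v); d=abs(g[r,int(u)-45:int(u)+45][2:]-g[r,int(u)-45:int(u)+45][:-2])
    k=np.where(d>25)[0]+int(u)-44; print(y,r,k.tolist(),[S(q,r,134)[0].item() for q in (k[(k<u)][-1:].tolist()+k[k>u][:1].tolist())])
for u in (275,281,287):
    col=g[:,u]; d=col[2:]-col[:-2]; k=np.where(abs(d)>14)[0]+1; print(u,[(int(q),int(d[q-1]),S(u,q,134)[1].item()) for q in k])
```

```text
18.5 [543.7 -35.8 316.2] [3.140e+00 1.000e-03 1.777e+00] [-0.4 -0.2 -0.4]
-108 [282.5 293.8]
-88 [282.5 275.6]
88 [282.5  84. ]
108 [282.5  58. ]
-50 239 [264, 265, 266, 268, 269, 270, 295, 296, 297, 316, 317] [-11.8, 11.8]
-30 219 [268, 269, 270, 296, 297, 298, 306, 307, 308] [-11.6, 12.5]
0 187 [254, 255, 256, 308, 309, 310] [-23.9, 23.0]
30 154 [253, 254, 255, 309, 310, 311] [-24.1, 23.2]
50 130 [] []
90 81 [249, 250, 251, 252, 264, 265, 266, 267, 268, 297, 298, 300, 301, 302, 310, 311, 312, 314, 315, 316] [-12.0, 12.0]
275 [(20, -24, 137.1), (21, -91, 136.4), (22, -128, 135.6), (23, -56, 134.9), (24, 49, 134.2), (25, 74, 133.4), (26, 36, 132.7), (39, -55, 123.3), (40, -72, 122.6), (41, 31, 121.9), (42, 134, 121.1), (43, 95, 120.4), (44, 19, 119.6), (47, -53, 117.4), (48, -140, 116.7), (49, -126, 116.0), (51, 88, 114.4), (52, 127, 113.7), (53, 90, 112.9), (54, 26, 112.2), (55, -35, 111.5), (56, -98, 110.7), (57, -93, 109.9), (58, -25, 109.2), (134, -25, 48.4), (135, -50, 47.6), (136, -40, 46.8), (224, 18, -33.7), (225, 33, -34.7), (226, 34, -35.7), (227, 22, -36.7), (291, 47, -103
[... 1242 characters left out ...]
34.9), (24, 72, 134.2), (25, 66, 133.5), (26, 16, 132.7), (38, -18, 124.1), (39, -69, 123.3), (40, -80, 122.6), (41, 33, 121.8), (42, 136, 121.1), (43, 96, 120.4), (44, 20, 119.7), (47, -52, 117.4), (48, -140, 116.7), (49, -129, 116.0), (50, -31, 115.2), (51, 40, 114.4), (52, 82, 113.7), (53, 92, 112.9), (54, 51, 112.2), (55, -18, 111.5), (56, -71, 110.7), (57, -58, 110.0), (134, -20, 48.5), (135, -47, 47.6), (136, -43, 46.8), (137, -15, 45.9), (224, 24, -33.7), (225, 43, -34.7), (226, 32, -35.8), (291, 54, -103.7), (292, 97, -104.8), (293, 77, -105.9), (294, 25, -107.0), (303, -21, -117.1), (304, -23, -118.3), (401, -53, -239.0), (402, -130, -240.3), (403, -121, -241.8), (404, -41, -243.1)]
```

The numeric check shows the bar spanning -104.8 to +110.2 mm along the stand at the seated height. Its width is equal at both ends, so it is level, and it is centred to within about 1.5 mm. Handing in.

```bash
python3 -c "
from cell import *
print(read_state()['clock'],finish_job())"
```

```text
the job is handed in; nothing more can be done
18.55 None
```

I did the whole job in the order asked and handed it in at 18.55 s of the 72 s allowed. `finish_job` gives no verdict, so the results below are my own measurements.

- **Stop:** I slid it about 70 mm until it would move no further. The last 3 mm of command gave about 0.3 mm of motion, and the force rose to about 10 N. Later images showed the board touching both fence and stop.
- **Lever:** I pushed it over and pressed it flat to the stand's -x. On the first press the fingers slid about 10 mm off to the outer side of the grip, at 27 N down and 18 N sideways. The next picture showed the lever already down. A second, straight press stopped firm at z = 50 mm, the height expected when it is fully flat. That press reached 38 N down, more force than needed.
- **Bridge:** It made contact with the gripper at 115.7 mm, where I expected 115.6 mm for fully seated. After release it measured level and about 1.5 mm off centre along the stand, with about 5 mm of play each way.

**Not checked:** I had used all 12 picture views before placing the bridge, so the final check was by numbers from the wrist camera only. I did not re-measure the lever, the stop or the other objects after that. I noticed no contact with the lamp or anything else.

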